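# Dock the battery pack in its own charging bay

## Task

The orange-labelled battery pack has been left lying on its side: put it back on charge in the bay with the orange label: toe in first against the sprung contacts, then the heel down under the front lip, so that it lies flat and fully home, held by the spring. Let go of it, and leave the other packs and everything else on the bench where they are.

Things in the scene. Friction and masses are not known exactly. Their poses are not given: they have to be found in the camera images.
- pack_orange: The pack to put back; it starts on its side on the work surface, its +y side up, its label facing sideways: dark grey battery pack, 120 x 44 x 36 mm (x, y, z), about 0.32 kg, orange label on top and orange band round its heel half. Origin: centre of its underside; z from underside to label. +x points to its toe, the full-height end with three copper contact strips.
- pack_orange_toe (a point): bottom edge of the orange pack's toe, mid-width (x = +60 mm in the pack).
- pack_orange_heel (a point): bottom edge of the orange pack's heel, mid-width (x = -60 mm in the pack). The last 10 mm of the heel end is a lighter grey ledge only 22 mm high; the lip of the bay goes over it.
- bay_orange: Where it belongs: the empty charging bay with the orange label (on the housing behind it and on the outside of its front wall). A fixed cradle, one of three alike, 105 mm apart in a row, in any order. Origin: centre of the bay floor, 8 mm above the work surface; the underside centre of a docked pack lies here. +x points to the sprung contact block at the back, where the toe goes; z up.
- bay_orange_lip (a point): lower inner edge of the fixed lip at the front (heel end) of the orange bay: x = -53 mm, 24 mm above the floor. The lip is 34 mm wide (y) and 6 mm thick, its top 30 mm above the floor; it reaches 7 mm over the bay from an upright wall with its inner face at x = -60 mm.
- bay_orange_guide (a point): top inner edge of one of the side guides of the orange bay: these are 10 mm high and 6 mm thick and leave 48 mm between them (y = +-24 mm). They run from 19 to 53 mm either side of the bay's middle, which is left open for fingers.
- bay_orange_front (a point): top front edge of the contact block of the orange bay when it is free: x = 54 mm, 15 mm above the floor. The block is 36 mm wide, with a flat top and an upright face; it slides back towards +x only. Docked packs hold it about 6 mm back.
- bay_orange_back (a point): top front edge of the fixed housing behind the orange bay: x = 94 mm, 44 mm above the floor; the housing runs 64 mm back from there, behind all three bays.
- contact_orange (a joint): how far the contact block of the orange bay is pushed back, m, 0 to 0.020 (hard stop). Spring: 4 N to start it, 450 N/m more. Lip to block is shorter than the pack, so it goes in toe first, tilted toe down about 17 degrees, pushes the block back some 17 mm so that the heel clears the lip, and is lowered flat; the spring then brings it back under the lip against the front wall.
- bay_white: another bay, made the same, with the white label; empty, to stay empty. Axes as bay_orange.
- bay_blue: another bay, made the same, with the blue label, holding the blue pack. Axes as bay_orange.
- pack_blue: bystander docked in the blue bay: dark grey battery pack, 120 x 44 x 36 mm (x, y, z), about 0.32 kg, blue label on top and blue band round its heel half. Origin: centre of its underside; z from underside to label. +x points to its toe, the full-height end with three copper contact strips.
- pack_white: bystander lying on the work surface: dark grey battery pack, 120 x 44 x 36 mm (x, y, z), about 0.32 kg, white label on top and white band round its heel half. Origin: centre of its underside; z from underside to label. +x points to its toe, the full-height end with three copper contact strips.
- driver: bystander: cordless pistol driver lying on its side, teal and black, about 220 x 165 x 54 mm, at the left. Origin under its barrel.
- multimeter: bystander: yellow handheld meter lying flat, 170 x 82 x 52 mm, at the right. Origin: centre of its underside.
- bottle_red: bystander: upright red bottle, 56 mm across, 150 mm tall, left of the charging bank. Origin: centre of its underside.
- screwdriver: bystander: red screwdriver, 200 mm long, lying at the back. Origin: middle of the tool, on the surface.
There are look-alikes about, which are no part of the job. Leave any green or yellow look-alike of the pack_orange alone.

How it is judged:
By the outcome, as a careful person would: the job done as asked, in the order asked, and still so for the second after the job is handed in, with the robot touching nothing.
It also fails if it takes over 54 s, if anything falls off the work surface, if the arm or the gripper's body presses on something with over 40 N, if the wrist force passes 120 N, or if a joint passes its speed limit or range.

## Robot

A 6-joint arm with a two-finger parallel gripper is mounted at the origin on the work surface. World frame = base frame: x ahead of the robot, y to its left, z up, the work surface at z = 0. Lengths are in m, angles in rad, forces in N, time in s.
With the tool pointing down it reaches from about 0.275 to 0.85 m from the base axis. Payload 19 kg.
Tool frame: the origin (TCP) lies at the centre of the arm's flange, where the gripper is bolted on; the fingertips stand 173 mm ahead of it and the grasp point (between the pads) lies 155 mm ahead of it (manip.tcp_to_grasp is the distance from the TCP to the grasp point, in m); z points along the fingers, y is the line along which they close (so a half turn about z gives the same grasp; the last joint's range is limited). The gripper opens to 85 mm and grips with 20 to 120 N. Pads are 22 mm wide; open, the fingers measure 114 mm over their backs; the gripper's body (76 mm by 85 mm) begins 54 mm behind the grasp point. The pads swing forward as they close: fully open they stand 13 mm farther back than shut.
Start: joints at [-1.311, 0.15, 1.437, -0, 1.554, -0.134], TCP at [0.221, -0.531, 0.405] pointing down, gripper open.
Joint ranges: [-2.8, 2.8], [-0.68, 2.1], [0.12, 2.68], [-1.39, 4.53], [0.16, 2.79], [-2.81, 2.81]. Speed limits (rad/s): [1.89, 1.89, 2.22, 3.01, 3.01, 3.01].

## Interface

Orientations are given as a 3x3 rotation matrix whose columns are the frame's x, y, z axes.
In Python, from rig import manip gives the robot as it stands.
- The arm moves only by the tool apply_moves, never from a script. Its arguments are lists of equal length, an entry for each row: "fingers": the opening, from -1 (shut) to 1 (fully open), so that 0 is half open; "travel": the shift along the world's x, y, z in m, a list of three; "angular": the turn, a rotation vector about the world's x, y, z in units of 5 degrees (1.0 is 5 degrees), a list of three. In form: {"fingers": [fingers, ...], "travel": [[x, y, z], ...], "angular": [[rx, ry, rz], ...]}. A call has 1 to 20 rows; each row is the pose to reach, as a shift and turn from the pose commanded when the call began; what a row does not reach only later rows make up. A row lasts 1/12 s, in which the tool goes at most 41.7 mm and 7.16 degrees, less where a joint would pass 70% of its speed; a pose out of reach is approached as far as the arm can. A call with a gripper value outside its range is refused whole. The fingers move at their own pace and stop on an object; "squeeze" is the grip in N (left out, the last holds). Time passes only in rows, so rows that repeat a pose let the fingers close. It gives the time, the measured TCP pose, the force, the opening and the grip force at its end, in the units of the state.
- manip.read_state(): the state, without advancing time (a new reading comes with each control period).
- manip.grab_frame(name): name is "side" or "top"; returns a dict with "img" (400x640x3 uint8, red, green, blue), "intrinsics" (3x3 intrinsics, pixels), "cam_to_world" (4x4, takes a point from camera to world coordinates). Camera axes: x right, y up, looking along -z (the intrinsics and any distortion apply to the point x, -y, -z); pixel columns grow to the right and rows downward; lengths in m; the calibration is good to about 2 mm. A picture is of the moment at which its call begins. There is no depth.
- manip.close_job(): hands the job in; it is judged then, once.
The state is a dict: "t": time; "joints": joint angles; "joint_velocities": joint speeds; "tau": joint torques, N m; "tcp_pos": TCP position; "orientation": TCP orientation; "ft_force": force on the tool from outside, world axes, zero at the start; "ft_torque": the same for the moment, N m; "grip_width": finger opening in m; "finger_force": force on a finger pad.
Only numpy, scipy, OpenCV 4.12 (cv2) and the standard library are available. Lean on these libraries where they do the work, as an engineer would, in place of code of your own. Each camera call takes 0.05 s, during which the arm holds its last target. There are 200 camera calls.

## Working session

There is one attempt and no reset: what is moved stays moved. The work goes in short steps, Python scripts to look and compute and a tool call to move; the robot and the scene stay as the last step left them, time stands still between calls to the robot, and variables do not carry over. Pictures are saved under pics/ and viewed, at most 10 in all, crops included, and the job is handed in when it is done.

Besides the shell and the picture viewer there is one more tool, called after "Emit:" by a JSON object that holds its "name" and its "arguments". apply_moves: Moves the arm, as the interface text tells. Its arguments: {"type":"object","properties":{"fingers":{"type":"array","items":{"type":"number"}},"travel":{"type":"array","items":{"type":"array","items":{"type":"number"}}},"angular":{"type":"array","items":{"type":"array","items":{"type":"number"}}},"squeeze":{"type":"number"}},"required":["fingers","travel","angular"]}

```bash
mkdir -p pics; ls
python3 - <<'E'
from rig import manip
import cv2,pickle
s=manip.read_state();print(s['t'],s['tcp_pos'],s['orientation'],s['grip_width'])
for n in("top","side"):
    f=manip.grab_frame(n);cv2.imwrite(f"pics/{n}0.png",f["img"][:,:,::-1]);pickle.dump(f,open(f"{n}0.pkl","wb"))
    print(n,f["intrinsics"],f["cam_to_world"],[k for k in f])
E
```

```text
pics
0.0 [ 0.22060131 -0.53096062  0.40409136] [[ 9.23455752e-01  3.83704814e-01 -2.97919267e-04]
 [ 3.83704890e-01 -9.23455027e-01  1.17057955e-03]
 [ 1.74041964e-04 -1.19529150e-03 -9.99999270e-01]] 0.08568354614997967
top [[507.16174002   0.         320.96274181]
 [  0.         507.16174002 208.11650186]
 [  0.           0.           1.        ]] [[-2.34575438e-02  9.85511962e-01 -1.67975940e-01  1.82794092e-01]
 [-9.99709868e-01 -2.40430856e-02 -1.45265117e-03 -1.85716976e-02]
 [-5.47026501e-03  1.67893129e-01  9.85790025e-01  1.91740814e+00]
 [ 0.00000000e+00  0.00000000e+00  0.00000000e+00  1.00000000e+00]] ['img', 'intrinsics', 'cam_to_world']
side [[467.45432244   0.         316.11504969]
 [  0.         467.45432244 197.03744583]
 [  0.           0.           1.        ]] [[ 0.98228645  0.09741777 -0.16007218  0.21587842]
 [-0.18595462  0.61213577 -0.76857705 -1.28544342]
 [ 0.02311284  0.78472898  0.61940796  1.08839698]
 [ 0.          0.          0.          1.        ]] ['img', 'intrinsics', 'cam_to_world']
```

View pics/top0.png

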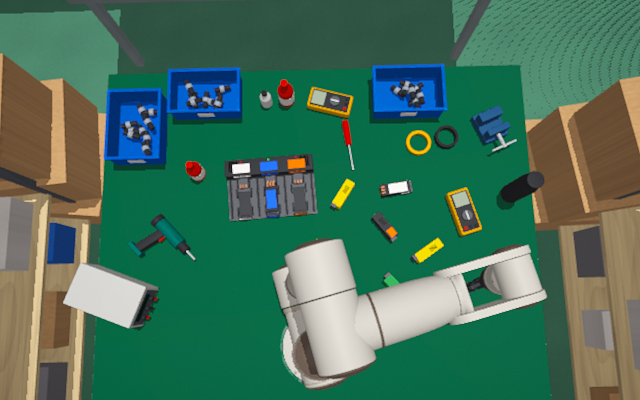

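View pics/side0.png

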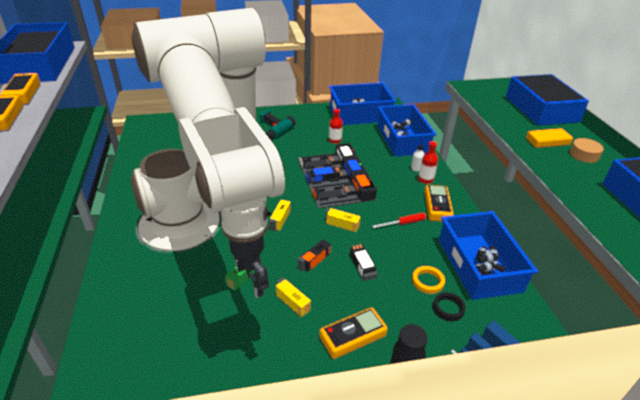

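The top view shows the orange pack at about (385,227) and the bay bank at (272,187), with the orange label at (297,163). In the side view the pack is at (315,256) and the bank at (340,175). I'll enlarge both.

```bash
cat > h.py <<'E'
import numpy as np,cv2,pickle
def ray(f,u,v):
    K,T=f["intrinsics"],f["cam_to_world"]
    d=T[:3,:3]@np.array([(u-K[0,2])/K[0,0],-(v-K[1,2])/K[1,1],-1]);return T[:3,3],d
def onz(f,u,v,z):
    o,d=ray(f,u,v);return o+d*(z-o[2])/d[2]
def proj(f,p):
    T=f["cam_to_world"];c=T[:3,:3].T@(np.asarray(p)-T[:3,3]);K=f["intrinsics"]
    return np.array([K[0,2]-K[0,0]*c[0]/c[2],K[1,2]+K[1,1]*c[1]/c[2]])
def mask(f,box,lo,hi):
    h=cv2.cvtColor(f["img"],cv2.COLOR_RGB2HSV);m=cv2.inRange(h,lo,hi)
    r=np.zeros_like(m);x0,y0,x1,y1=box;r[y0:y1,x0:x1]=m[y0:y1,x0:x1];return r
E
python3 - <<'E'
from h import *
t=pickle.load(open("top0.pkl","rb"));s=pickle.load(open("side0.pkl","rb"))
def crop(f,x0,y0,w,h,k):return cv2.resize(f["img"][y0:y0+h,x0:x0+w],None,fx=k,fy=k,interpolation=cv2.INTER_CUBIC)
a=crop(t,220,145,100,80,4);b=crop(t,360,200,50,40,8)
c=crop(s,290,135,100,75,4);d=crop(s,285,232,60,45,6.666)
im=np.zeros((600,800,3),np.uint8)
for i,(q,x,y) in enumerate([(a,0,0),(cv2.resize(b,(400,320)),400,0)]):im[y:y+q.shape[0],x:x+q.shape[1]]=q
im[300:600,0:400]=c
im[300:600,400:800]=d[:300,:400]
cv2.imwrite("pics/z0.png",im[:,:,::-1])
for f,box in((t,(365,205,405,245)),(s,(290,235,340,275)),(t,(280,150,312,175)),(s,(350,170,378,205))):
    m=mask(f,box,(5,150,90),(20,255,255));n,l,st,ce=cv2.connectedComponentsWithStats(m)
    for i in range(1,n):
        if st[i,4]>8: print(st[i],ce[i],cv2.minAreaRect(np.argwhere(l==i)[:,::-1].astype(np.float32)))
E
```

```text
[386 227  11  11  71] [391.14084507 231.6056338 ] ((391.21954345703125, 231.52439880371094), (9.214252471923828, 7.496340751647949), 51.34019470214844)
[302 250  24  19 235] [313.89361702 257.75319149] ((314.5081787109375, 255.40982055664062), (16.132648468017578, 23.046640396118164), 50.194427490234375)
[287 158  19  11 178] [295.93820225 163.11797753] ((295.9713134765625, 163.1844482421875), (9.777859687805176, 18.016611099243164), 84.80557250976562)
[289 170  17   3  32] [297.15625 171.1875 ] ((297.0245666503906, 171.2705078125), (1.810714840888977, 16.1153621673584), 84.80557250976562)
[355 174  16  13 132] [362.56818182 180.12878788] ((362.455078125, 180.02810668945312), (15.369970321655273, 9.645980834960938), 57.9946174621582)
[352 179   7  11  39] [355.17948718 184.12820513] ((355.2000427246094, 183.90000915527344), (11.627553939819336, 3.1304948329925537), 63.43495178222656)
```

View pics/z0.png

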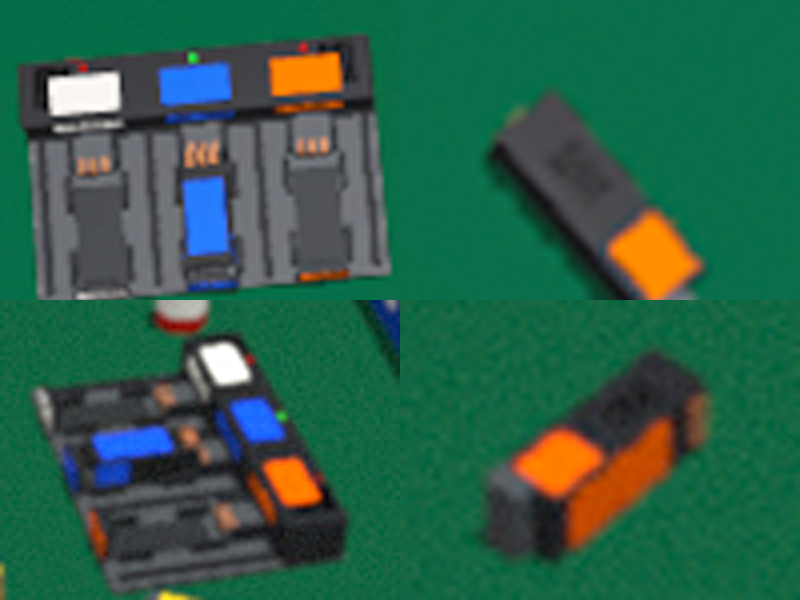

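The zoom shows the pack's toe at its upper left in the top view. The label faces the side camera and the heel is at lower right, in agreement with "+y side up". The orange bay is the right-hand one of the bank. Next I'll take a finer crop and the first numbers.

Run:
```python
from h import *
t=pickle.load(open("top0.pkl","rb"));s=pickle.load(open("side0.pkl","rb"))
im=np.zeros((600,800,3),np.uint8)
a=cv2.resize(t["img"][155:220,280:320],None,fx=9,fy=9,interpolation=cv2.INTER_LANCZOS4)
b=cv2.resize(t["img"][205:245,365:405],None,fx=10,fy=10,interpolation=cv2.INTER_LANCZOS4)
im[:585,:360]=a; im[:400,380:780]=b
cv2.imwrite("pics/z1.png",np.clip(im[:,:,::-1].astype(float)*1.5,0,255))
# labels on housing top
P={}
for n,lo,hi,box in(("o",(5,150,90),(20,255,255),(280,150,315,170)),("b",(100,120,90),(125,255,255),(255,155,285,172)),("w",(0,0,190),(180,40,255),(228,158,255,176))):
    m=mask(t,box,lo,hi);k,l,st,ce=cv2.connectedComponentsWithStats(m);i=1+st[1:,4].argmax();P[n]=onz(t,*ce[i],.052);print(n,st[i],P[n])
print(np.linalg.norm(P["o"]-P["b"]),np.linalg.norm(P["b"]-P["w"]));d=P["w"]-P["o"];print("bay yaw deg",np.degrees(np.arctan2(-d[0],d[1])))
# pack band via top & side
print("band",onz(t,391.14,231.6,.044))
# side label line: lower/upper edges
```

```text
o [287 158  19  11 178] [0.67589505 0.07492209 0.052     ]
b [259 160  19  12 183] [0.66926521 0.17895296 0.052     ]
w [232 163  18  11 160] [0.66209122 0.28421572 0.052     ]
0.10424191448092214 0.10550693944116506
bay yaw deg 3.773440173691829
band [ 0.40718597 -0.27437035  0.044     ][ WARN:0@0.038] global loadsave.cpp:1063 imwrite_ Unsupported depth image for selected encoder is fallbacked to CV_8U.
```

View pics/z1.png

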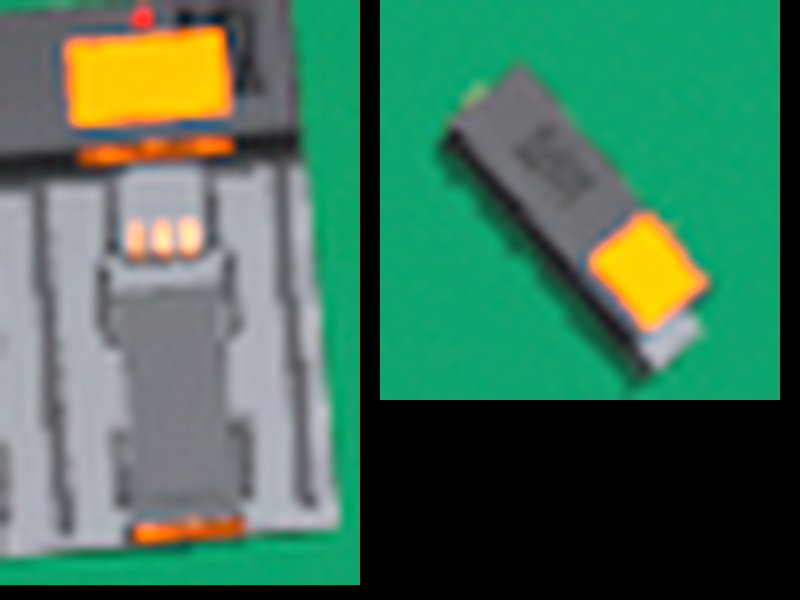

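The crop shows the pack's corners: toe at (378.3,211.0) and (371.5,217.5), heel underside at (391.5,241.5). The bay's front label strip is at (300.4,213.4), and the contact block's edge is at about row 184–187.

Run:
```python
from h import *
t=pickle.load(open("top0.pkl","rb"));s=pickle.load(open("side0.pkl","rb"))
z=lambda x,y:(365+(x-380+.5)/10-.5,205+(y+.5)/10-.5)
q=[onz(t,*z(*p),.044)[:2] for p in((518,65),(450,130),(650,370),(700,330),(708,280))]
for p in q:print(p)
tc=(q[0]+q[1])/2; print("toe w",np.linalg.norm(q[0]-q[1]),"len",np.linalg.norm(q[1]-q[2]))
d=q[1]-q[2];d2=q[0]-q[4];print("yaw",np.degrees(np.arctan2(d[1],d[0])),np.degrees(np.arctan2(d2[1],d2[0])))
# side label minAreaRect edges
b=lambda x,y,zz:onz(t,280+(x+.5)/9-.5,155+(y+.5)/9-.5,zz)
print("wall strip",b(188,530,.028))
for y in(258,290,300):print("block?",y,b(165,y,.023))
print("housing front edge",[b(155,y,.052) for y in(132,165)])
print("guides",b(100,320,.018),b(238,320,.018),b(112,490,.018),b(250,485,.018))
# front label strip & side camera triangulation
for f,box,nm in((t,(290,208,312,220),"t"),(s,(305,255-0,330,275),"s")):
    pass
m=mask(t,(288,208,312,220),(3,120,80),(20,255,255));p=np.argwhere(m)[:,::-1];print("strip t",len(p),p.mean(0))
m=mask(s,(305,255,330,280),(3,120,80),(20,255,255))
m=mask(s,(308,255,318,280),(3,120,80),(20,255,255))
h=mask(s,(305,180,325,205),(3,120,80),(20,255,255));p=np.argwhere(h)[:,::-1];print("strip s",len(p),p.mean(0) if len(p) else 0)
def tri(a,b):
    o1,d1=ray(t,*a);o2,d2=ray(s,*b);A=np.c_[d1,-d2];x=np.linalg.lstsq(A,o2-o1,rcond=None)[0];return o1+d1*x[0],o2+d2*x[1]
print("tri strip",tri(np.argwhere(mask(t,(288,208,312,220),(3,120,80),(20,255,255)))[:,::-1].mean(0),p.mean(0)))
print("tri housing label",tri((295.94,163.12),(362.57,180.13)))
# side-view pack toe/heel from label face: print predicted projections for check
```

```text
[ 0.48565194 -0.23018192]
[ 0.46169663 -0.20377518]
[ 0.37010016 -0.27415651]
[ 0.38451904 -0.29337075]
[ 0.40308216 -0.29724207]
toe w 0.03565351294052798 len 0.11551382878626104
yaw 37.53812962960126 39.08223813058634
wall strip [0.48624482 0.06208978 0.028     ]
block? 258 [0.60423834 0.07012089 0.023     ]
block? 290 [0.59035477 0.07034054 0.023     ]
block? 300 [0.586023   0.07040907 0.023     ]
housing front edge [array([0.65204248, 0.072108  , 0.052     ]), array([0.63780986, 0.07232794, 0.052     ])]
guides [0.57908987 0.09839478 0.018     ] [0.57764794 0.03977425 0.018     ] [0.50572781 0.09431235 0.018     ] [0.50644748 0.0360246  0.018     ]
strip t 25 [300.32 213.48]
strip s 35 [314.08571429 193.6       ]
tri strip (array([0.48757443, 0.06295049, 0.01894302]), array([0.48858535, 0.06287206, 0.01910194]))
tri housing label (array([0.67607655, 0.07495134, 0.05128286]), array([0.67604168, 0.07495629, 0.05127389]))
```

Measurements agree with each other:
- **Pack:** 35.7 mm wide against the 36 mm given, centred at about (0.425, -0.255), yaw 38.3°.
- **Bay:** centre about (0.555, 0.067), yaw 3.75°, 105 mm pitch confirmed.

The plan is to grip the pack's top 16 mm across its label and underside and carry it to clear bench in front. There I roll it about 55° and let it settle on its underside, then regrasp it by its sides.

Emit:
{"name": "apply_moves", "arguments": {"fingers": [1,1,1,1,1,1,1,1,1,1,1,1,1,1,1,1,1,1,1,1], "travel": [[0.025,0.035,-0.012],[0.05,0.07,-0.025],[0.075,0.1,-0.037],[0.1,0.135,-0.05],[0.125,0.17,-0.062],[0.15,0.2,-0.075],[0.175,0.235,-0.09],[0.204,0.276,-0.104],[0.204,0.276,-0.104],[0.204,0.276,-0.104],[0.204,0.276,-0.104],[0.204,0.276,-0.13],[0.204,0.276,-0.155],[0.204,0.276,-0.18],[0.204,0.276,-0.195],[0.204,0.276,-0.203],[0.204,0.276,-0.203],[0.204,0.276,-0.203],[0.204,0.276,-0.203],[0.204,0.276,-0.203]], "angular": [[0,0,0.4],[0,0,0.8],[0,0,1.2],[0,0,1.6],[0,0,2.0],[0,0,2.4],[0,0,2.8],[0,0,3.14],[0,0,3.14],[0,0,3.14],[0,0,3.14],[0,0,3.14],[0,0,3.14],[0,0,3.14],[0,0,3.14],[0,0,3.14],[0,0,3.14],[0,0,3.14],[0,0,3.14],[0,0,3.14]], "squeeze": 40}}

```text
t: 1.77
tcp_pos: [0.4248, -0.2554, 0.2028]
orientation: [[0.785, 0.619, 0.001], [0.619, -0.785, -0.001], [0.0, 0.002, -1.0]]
ft_force: [-0.6, -0.7, -0.2]
grip_width: 0.0854
finger_force: 0.0
```

Run:
```python
from rig import manip
from h import *
f=manip.grab_frame("side")
cv2.imwrite("pics/g1.png",cv2.resize(f["img"][180:300,230:390],None,fx=4,fy=4,interpolation=cv2.INTER_CUBIC)[:,:,::-1])
```

```text
(no output)
```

View pics/g1.png

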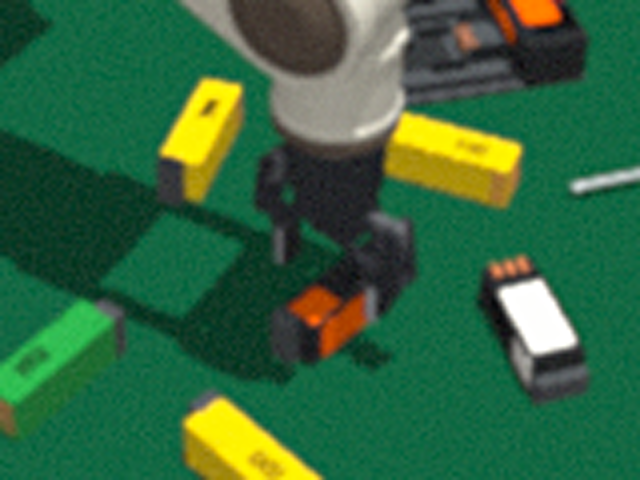

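The fingers straddle the pack: label side at crop (390,260), other side at (280,240). There's also a yellow pack at side pixel (280,215) that was hidden from above, so I'll locate it while closing.

Emit:
{"name": "apply_moves", "arguments": {"fingers": [-1,-1,-1,-1,-1,-1,-1,-1,-1,-1,-1,-1,-1,-1,-1,-1,-1,-1], "travel": [[0,0,0],[0,0,0],[0,0,0],[0,0,0],[0,0,0],[0,0,0],[0,0,0],[0,0,0],[0,0,0],[0,0,0],[0,0,0],[0,0,0.02],[0,0,0.04],[0,0,0.06],[0,0,0.08],[0,0,0.1],[0,0,0.1],[0,0,0.1]], "angular": [[0,0,0],[0,0,0],[0,0,0],[0,0,0],[0,0,0],[0,0,0],[0,0,0],[0,0,0],[0,0,0],[0,0,0],[0,0,0],[0,0,0],[0,0,0],[0,0,0],[0,0,0],[0,0,0],[0,0,0],[0,0,0]], "squeeze": 40}}

```text
t: 3.32
tcp_pos: [0.4246, -0.255, 0.3018]
orientation: [[0.785, 0.619, 0.001], [0.619, -0.785, -0.001], [0.0, 0.001, -1.0]]
ft_force: [-0.2, -0.1, -3.8]
grip_width: 0.035
finger_force: 41.9
```

Run:
```python
from h import *
s=pickle.load(open("side0.pkl","rb"))
from rig import manip
f=manip.grab_frame("side")
m=mask(f,(200,180,400,320),(20,130,110),(34,255,255));k,l,st,ce=cv2.connectedComponentsWithStats(m)
for i in range(1,k):
    if st[i,4]>80:
        x,y,w,h,_=st[i];print(st[i],"c",onz(f,*ce[i],.025)[:2],[onz(f,*p,.02)[:2].round(3) for p in((x,y+h),(x+w,y),(x,y),(x+w,y+h))])
st=manip.read_state();print(st["joints"])
```

```text
[270 199  21  31 366] c [ 0.35103946 -0.03455919] [array([ 0.305, -0.112]), array([0.399, 0.043]), array([0.323, 0.055]), array([ 0.375, -0.123])]
[329 208  32  24 466] c [ 0.56352482 -0.10365574] [array([ 0.5  , -0.154]), array([ 0.64 , -0.048]), array([ 0.526, -0.029]), array([ 0.606, -0.171])]
[276 279  35  38 683] c [ 0.33632493 -0.41028046] [array([ 0.282, -0.471]), array([ 0.402, -0.35 ]), array([ 0.299, -0.332]), array([ 0.378, -0.487])]
[-6.96507049e-01  4.42213639e-02  1.76801481e+00  8.72410918e-06
  1.33022259e+00  2.06444169e-01]
```

The pack is held: the force shows about 3.5 N and the width is 35 mm. Next I'll work out the yaw and roll pose at a spot clear of the yellow packs.

```bash
cat >> h.py <<'E'
from scipy.spatial.transform import Rotation as Rn
def rel(st,R,p):
    R0=np.array(st["orientation"]);return (np.asarray(p)-st["tcp_pos"]).round(4),(np.degrees(Rn.from_matrix(R@R0.T).as_rotvec())/5).round(2)
def tool(yaw,tilt=0):  # x=pack x at yaw; tilt roll (deg) about it from pointing down
    c,s=np.cos(np.radians(yaw)),np.sin(np.radians(yaw));ex=np.array([c,s,0])
    R=np.c_[ex,[s,-c,0],[0,0,-1]];return Rn.from_rotvec(ex*np.radians(tilt)).as_matrix()@R
E
python3 - <<'E'
from h import *
from rig import manip
st=manip.read_state()
for th in(-30,-55):
    R=tool(3.75,th);p=np.array([.43,-.24,.004])-R@[0,-.018,.2028]
    print(th,p,rel(st,R,p),rel(st,R,p+[0,0,.12]))
E
```

```text
-30 [ 0.42438766 -0.15437219  0.18862995] (array([-0.    ,  0.1005, -0.1121]), array([-5.69, -2.19, -6.74])) (array([-0.    ,  0.1005,  0.0079]), array([-5.69, -2.19, -6.74]))
-55 [ 0.41981021 -0.08453392  0.13506604] (array([-0.0046,  0.1703, -0.1657]), array([-10.42,  -4.  ,  -6.36])) (array([-0.0046,  0.1703, -0.0457]), array([-10.42,  -4.  ,  -6.36]))
```

Emit:
{"name": "apply_moves", "arguments": {"fingers": [-1,-1,-1,-1,-1,-1,-1,-1,-1,-1,-1,-1,-1,-1,-1,-1,-1,-1,-1,-1], "travel": [[0,0.014,-0.003],[0,0.028,-0.006],[0,0.042,-0.009],[0,0.056,-0.012],[0,0.07,-0.016],[0,0.085,-0.02],[0,0.099,-0.024],[0,0.113,-0.028],[-0.003,0.127,-0.033],[-0.004,0.141,-0.037],[-0.005,0.156,-0.041],[-0.005,0.17,-0.046],[-0.005,0.17,-0.046],[-0.005,0.17,-0.046],[-0.005,0.17,-0.046],[-0.005,0.17,-0.046],[-0.005,0.17,-0.046],[-0.005,0.17,-0.046],[-0.005,0.17,-0.046],[-0.005,0.17,-0.046]], "angular": [[-0.87,-0.33,-0.53],[-1.74,-0.67,-1.06],[-2.6,-1.0,-1.59],[-3.47,-1.33,-2.12],[-4.34,-1.67,-2.65],[-5.21,-2.0,-3.18],[-6.08,-2.33,-3.71],[-6.95,-2.67,-4.24],[-7.8,-3.0,-4.77],[-8.68,-3.33,-5.3],[-9.55,-3.67,-5.83],[-10.42,-4,-6.36],[-10.42,-4,-6.36],[-10.42,-4,-6.36],[-10.42,-4,-6.36],[-10.42,-4,-6.36],[-10.42,-4,-6.36],[-10.42,-4,-6.36],[-10.42,-4,-6.36],[-10.42,-4,-6.36]]}}

```text
t: 5.03
tcp_pos: [0.4196, -0.0853, 0.2558]
orientation: [[0.998, 0.037, 0.053], [0.065, -0.572, -0.817], [0.0, 0.819, -0.574]]
ft_force: [0.3, -0.8, -3.3]
grip_width: 0.0349
finger_force: 42.1
```

Run:
```python
from h import *
from rig import manip
st=manip.read_state();print(np.round(st["joints"],2))
R=tool(3.75,-55);p=np.array([.43,-.24,.003])-R@[0,-.018,.2028];print(rel(st,R,p))
f=manip.grab_frame("side");cv2.imwrite("pics/a1.png",cv2.resize(f["img"][100:300,180:420],None,fx=3,fy=3)[:,:,::-1])
```

```text
[-0.1  -0.    2.06 -1.07  1.17  1.91]
(array([ 0.0002,  0.0007, -0.1218]), array([-0.  ,  0.  ,  0.01]))
```

View pics/a1.png

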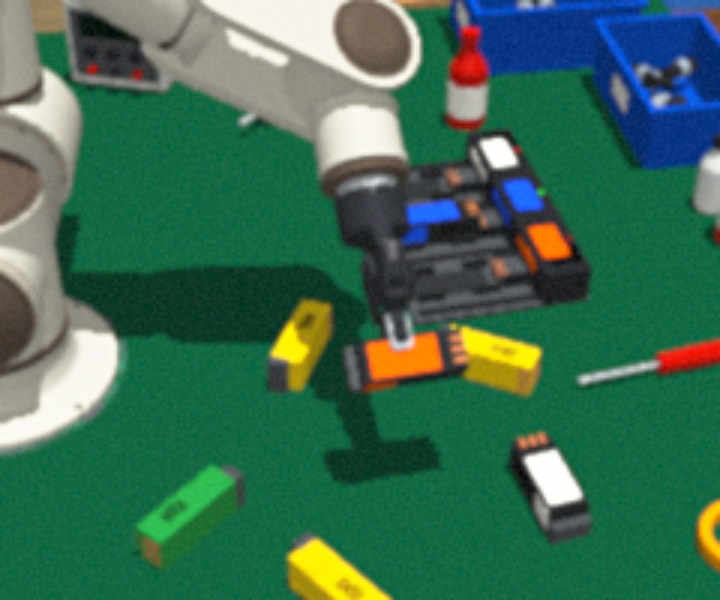

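The roll works: the label now faces up towards the camera and the toe points to +x. The space below is clear, so I'll lower it.

Emit:
{"name": "apply_moves", "arguments": {"fingers": [-1,-1,-1,-1,-1,-1,-1,-1,-1,-1], "travel": [[0,0,-0.02],[0,0,-0.04],[0,0,-0.06],[0,0,-0.08],[0,0,-0.1],[0,0,-0.11],[0,0,-0.115],[0,0,-0.12],[0,0,-0.121],[0,0,-0.121]], "angular": [[0,0,0],[0,0,0],[0,0,0],[0,0,0],[0,0,0],[0,0,0],[0,0,0],[0,0,0],[0,0,0],[0,0,0]]}}

```text
t: 5.92
tcp_pos: [0.4198, -0.085, 0.135]
orientation: [[0.998, 0.037, 0.054], [0.065, -0.572, -0.818], [0.0, 0.819, -0.573]]
ft_force: [0.4, 0.3, -3.2]
grip_width: 0.0348
finger_force: 42.0
```

Emit:
{"name": "apply_moves", "arguments": {"fingers": [-1,-1,-1,-1], "travel": [[0,0,-0.001],[0,0,-0.002],[0,0,-0.003],[0,0,-0.003]], "angular": [[0,0,0],[0,0,0],[0,0,0],[0,0,0]]}}

```text
t: 6.25
tcp_pos: [0.4196, -0.085, 0.1318]
orientation: [[0.998, 0.037, 0.054], [0.065, -0.572, -0.818], [0.0, 0.819, -0.573]]
ft_force: [0.5, -0.7, -3.0]
grip_width: 0.0349
finger_force: 42.0
```

Emit:
{"name": "apply_moves", "arguments": {"fingers": [-1,-1,-1,0.0,0.0,0.0,0.0,0.0], "travel": [[0,0,-0.001],[0,0,-0.002],[0,0,-0.002],[0,0,-0.002],[0,0,-0.001],[0,0,0],[0,0,0],[0,0,0]], "angular": [[0,0,0],[0,0,0],[0,0,0],[0,0,0],[0,0,0],[0,0,0],[0,0,0],[0,0,0]]}}

```text
t: 6.92
tcp_pos: [0.4196, -0.085, 0.1317]
orientation: [[0.998, 0.037, 0.054], [0.065, -0.572, -0.818], [0.0, 0.819, -0.573]]
ft_force: [0.9, 1.5, -1.0]
grip_width: 0.0429
finger_force: 0.4
```

Emit:
{"name": "apply_moves", "arguments": {"fingers": [0,0,0,0,0,0,0,0,0,0], "travel": [[0,0.004,0.003],[0,0.008,0.006],[-0.001,0.016,0.011],[-0.002,0.024,0.017],[-0.002,0.032,0.022],[-0.003,0.041,0.028],[-0.004,0.057,0.04],[-0.005,0.074,0.052],[-0.006,0.09,0.063],[-0.006,0.09,0.063]], "angular": [[0,0,0],[0,0,0],[0,0,0],[0,0,0],[0,0,0],[0,0,0],[0,0,0],[0,0,0],[0,0,0],[0,0,0]]}}

```text
t: 7.75
tcp_pos: [0.4139, 0.0075, 0.1969]
orientation: [[0.998, 0.036, 0.057], [0.067, -0.573, -0.817], [0.003, 0.819, -0.574]]
ft_force: [1.0, -0.5, 1.4]
grip_width: 0.0427
finger_force: 0.0
```

Run:
```python
from h import *
from rig import manip
im=np.zeros((600,800,3),np.uint8)
for n,b,o in(("side",(230,200,330,300),0),("top",(340,170,440,270),400)):
    f=manip.grab_frame(n);pickle.dump(f,open(n+"1.pkl","wb"))
    q=cv2.resize(f["img"][b[1]:b[3],b[0]:b[2]],None,fx=4,fy=4,interpolation=cv2.INTER_CUBIC);im[:400,o:o+400]=q
    m=mask(f,b,(5,150,90),(19,255,255));k,l,st,ce=cv2.connectedComponentsWithStats(m)
    for i in range(1,k):
        if st[i,4]>8:print(n,st[i],ce[i],onz(f,*ce[i],.036)[:2])
cv2.imwrite("pics/u1.png",im[:400,:,::-1])
```

```text
side [299 238  25  20 302] [309.71854305 246.06291391] [ 0.42037493 -0.22570451]
top [369 217  12  20 211] [374.48341232 226.81516588] [ 0.42762914 -0.21411323]
```

View pics/u1.png

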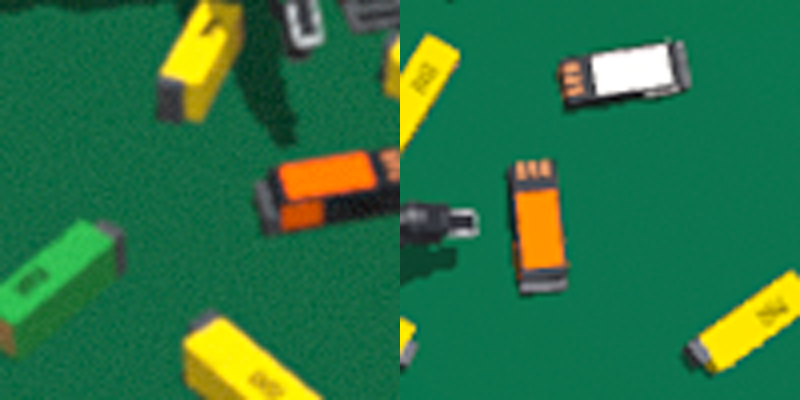

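The pack is standing on its underside, label up, with its toe towards +x; in the top crop it runs from (532,162) to (544,290). I'll measure its pose for the regrasp.

Run:
```python
from h import *
from rig import manip
t=pickle.load(open("top1.pkl","rb"))
m=mask(t,(365,212,386,240),(5,150,90),(19,255,255));p=np.argwhere(m)[:,::-1]
w=np.array([onz(t,*q,.036)[:2] for q in p])
# edge-line fit of label long axis: row centres
rows=[(v,p[p[:,1]==v,0].mean()) for v in range(220,234)]
v,u=np.array(rows).T;k=np.polyfit(v,u,1);a=onz(t,np.polyval(k,218),218,.036);b=onz(t,np.polyval(k,236),236,.036)
print("yaw",np.degrees(np.arctan2((a-b)[1],(a-b)[0])),"label c",w.mean(0),cv2.minAreaRect(w.astype(np.float32)))
z=lambda x,y:onz(t,340+(x-400+.5)/4-.5,170+(y+.5)/4-.5,.036)[:2]
tl,tr=z(512,165),z(552,160);hl,hr=z(522,293),z(566,288)
print(tl,tr,hl,hr,np.linalg.norm((tl+tr)/2-(hl+hr)/2))
st=manip.read_state();yaw=3.75
```

```text
yaw 2.9712685340761404 label c [ 0.42759621 -0.21399513] ((0.4289765954017639, -0.21217815577983856), (0.04497591778635979, 0.07159993797540665), 88.62003326416016)
[ 0.48859218 -0.19084851] [ 0.4924358  -0.22859319] [ 0.36787469 -0.19544622] [ 0.37155109 -0.23650591] 0.12096294273729566
```

Run:
```python
from h import *
from rig import manip
st=manip.read_state();print(st["tcp_pos"],rel(st,tool(3.2),[.431,-.213,.30]))
```

```text
[0.41360602 0.00589724 0.19521359] (array([ 0.0174, -0.2189,  0.1048]), array([10.98,  0.69, -0.11]))
```

Emit:
{"name": "apply_moves", "arguments": {"fingers": [1,1,1,1,1,1,1,1,1,1,1,1,1,1,1,1,1], "travel": [[0,0,0.02],[0.001,-0.01,0.05],[0.003,-0.03,0.08],[0.005,-0.05,0.105],[0.007,-0.075,0.105],[0.009,-0.1,0.105],[0.011,-0.125,0.105],[0.013,-0.15,0.105],[0.015,-0.175,0.105],[0.016,-0.2,0.105],[0.017,-0.219,0.105],[0.017,-0.219,0.105],[0.017,-0.219,0.105],[0.017,-0.219,0.105],[0.017,-0.219,0.105],[0.017,-0.219,0.105],[0.017,-0.219,0.105]], "angular": [[0,0,0],[0.5,0,0],[1.5,0.1,0],[2.5,0.15,0],[3.7,0.2,0],[4.9,0.3,0],[6.1,0.35,-0.05],[7.3,0.45,-0.05],[8.5,0.55,-0.1],[9.8,0.6,-0.1],[10.98,0.69,-0.11],[10.98,0.69,-0.11],[10.98,0.69,-0.11],[10.98,0.69,-0.11],[10.98,0.69,-0.11],[10.98,0.69,-0.11],[10.98,0.69,-0.11]]}}

```text
t: 9.27
tcp_pos: [0.4307, -0.213, 0.2998]
orientation: [[0.998, 0.057, -0.002], [0.057, -0.998, -0.001], [-0.002, 0.001, -1.0]]
ft_force: [0.7, -0.3, 0.3]
grip_width: 0.0854
finger_force: 0.0
```

Emit:
{"name": "apply_moves", "arguments": {"fingers": [1,1,1,1,1,1,1,1,-1,-1,-1,-1,-1,-1,-1,-1,-1,-1], "travel": [[0,0,-0.03],[0,0,-0.06],[0,0,-0.08],[0,0,-0.1],[0,0,-0.115],[0,0,-0.119],[0,0,-0.119],[0,0,-0.119],[0,0,-0.119],[0,0,-0.119],[0,0,-0.119],[0,0,-0.119],[0,0,-0.119],[0,0,-0.119],[0,0,-0.119],[0,0,-0.119],[0,0,-0.119],[0,0,-0.119]], "angular": [[0,0,0],[0,0,0],[0,0,0],[0,0,0],[0,0,0],[0,0,0],[0,0,0],[0,0,0],[0,0,0],[0,0,0],[0,0,0],[0,0,0],[0,0,0],[0,0,0],[0,0,0],[0,0,0],[0,0,0],[0,0,0]], "squeeze": 70}}

```text
t: 10.77
tcp_pos: [0.4308, -0.2141, 0.1815]
orientation: [[0.998, 0.056, -0.001], [0.056, -0.998, -0.001], [-0.001, 0.001, -1.0]]
ft_force: [-2.0, 2.1, 10.8]
grip_width: 0.043
finger_force: 72.2
```

Emit:
{"name": "apply_moves", "arguments": {"fingers": [-1,-1,-1,-1,-1,-1,-1,-1], "travel": [[0,0,0.02],[0,0,0.05],[0,0,0.08],[0,0,0.11],[0,0,0.13],[0,0,0.13],[0,0,0.13],[0,0,0.13]], "angular": [[0,0,0],[0,0,0],[0,0,0],[0,0,0],[0,0,0],[0,0,0],[0,0,0],[0,0,0]]}}

```text
t: 11.43
tcp_pos: [0.4303, -0.2138, 0.3094]
orientation: [[0.998, 0.056, -0.003], [0.056, -0.998, 0.001], [-0.003, -0.001, -1.0]]
ft_force: [0.4, 0.2, -3.5]
grip_width: 0.0429
finger_force: 72.9
```

Run:
```python
from h import *
from rig import manip
st=manip.read_state();print(st["tcp_pos"],np.round(st["joints"],2))
f=manip.grab_frame("side");cv2.imwrite("pics/g2.png",cv2.resize(f["img"][140:290,220:420],None,fx=4,fy=4,interpolation=cv2.INTER_CUBIC)[:,:,::-1])
m=mask(f,(260,170,380,270),(5,150,90),(19,255,255));k,l,s_,ce=cv2.connectedComponentsWithStats(m)
print([(s_[i],ce[i]) for i in range(1,k) if s_[i,4]>15])
pickle.dump(f,open("side2.pkl","wb"))
```

```text
[ 0.43032267 -0.213791    0.30941838] [-0.62  0.01  1.79 -0.    1.35  0.89]
[(array([355, 174,  16,  13, 133], dtype=int32), array([362.58646617, 180.18796992])), (array([352, 179,   7,  12,  40], dtype=int32), array([355.225, 184.275])), (array([300, 210,  12,  18, 175], dtype=int32), array([305.21142857, 218.27428571])), (array([321, 210,   4,   7,  22], dtype=int32), array([322.40909091, 213.63636364]))]
```

View pics/g2.png

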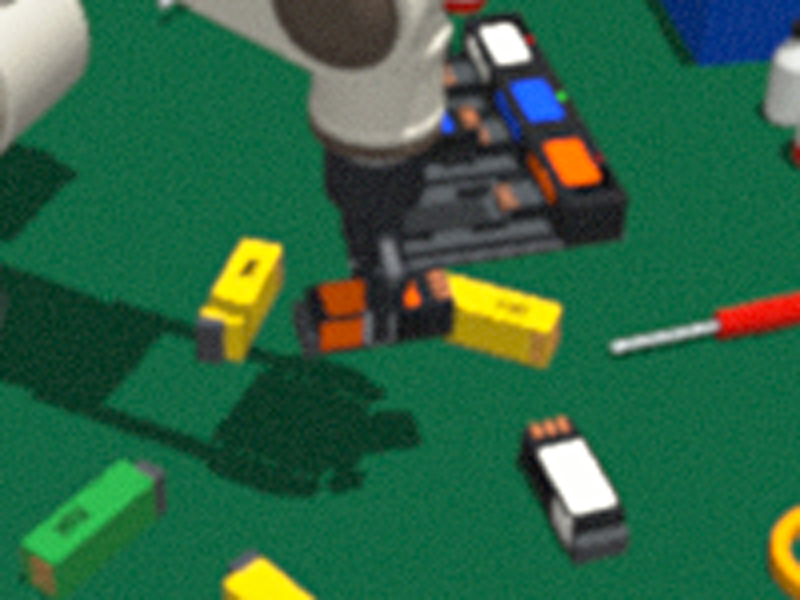

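The pack is held square with the label up; in the crop its toe is at (440,300) and its heel at (310,325). Next I'll compute the docking poses in the bay frame.

```bash
cat >> h.py <<'E'
O=np.array([.555,.067,.008]);BY=3.75;H=.1815
def dock(xt,zt,th,dy=0):
    B=Rn.from_euler("z",BY,degrees=True).as_matrix();a=np.radians(th);c,s=np.cos(a),np.sin(a)
    o=np.array([xt-60*c,dy,zt+60*s])/1e3+np.array([s,0,c])*H
    return B@Rn.from_euler("y",th,degrees=True).as_matrix()@B.T@tool(BY),O+B@o
E
python3 - <<'E'
from h import *
from rig import manip
st=manip.read_state()
for a in((44,60,17),(44,25,17)):print(a,rel(st,*dock(*a)))
E
```

```text
(44, 60, 17) (array([ 0.1643,  0.2834, -0.05  ]), array([-0.22,  3.35,  0.11]))
(44, 25, 17) (array([ 0.1643,  0.2834, -0.085 ]), array([-0.22,  3.35,  0.11]))
```

Emit:
{"name": "apply_moves", "arguments": {"fingers": [-1,-1,-1,-1,-1,-1,-1,-1,-1,-1,-1,-1,-1,-1,-1,-1,-1,-1,-1,-1], "travel": [[0.012,0.02,0],[0.024,0.042,0],[0.036,0.064,0],[0.048,0.086,0],[0.06,0.108,0],[0.074,0.13,0],[0.09,0.155,-0.005],[0.105,0.18,-0.01],[0.12,0.205,-0.02],[0.135,0.23,-0.03],[0.15,0.26,-0.04],[0.1643,0.2834,-0.05],[0.1643,0.2834,-0.05],[0.1643,0.2834,-0.05],[0.1643,0.2834,-0.06],[0.1643,0.2834,-0.075],[0.1643,0.2834,-0.085],[0.1643,0.2834,-0.085],[0.1643,0.2834,-0.085],[0.1643,0.2834,-0.085]], "angular": [[0,0.2,0],[0,0.5,0],[-0.03,0.8,0],[-0.05,1.1,0],[-0.07,1.4,0.03],[-0.1,1.7,0.05],[-0.12,2.0,0.06],[-0.14,2.3,0.07],[-0.16,2.6,0.08],[-0.18,2.9,0.09],[-0.2,3.2,0.1],[-0.22,3.35,0.11],[-0.22,3.35,0.11],[-0.22,3.35,0.11],[-0.22,3.35,0.11],[-0.22,3.35,0.11],[-0.22,3.35,0.11],[-0.22,3.35,0.11],[-0.22,3.35,0.11],[-0.22,3.35,0.11]]}}

```text
t: 13.15
tcp_pos: [0.595, 0.069, 0.2262]
orientation: [[0.955, 0.065, -0.29], [0.062, -0.998, -0.02], [-0.29, 0.002, -0.957]]
ft_force: [0.5, -0.2, -3.0]
grip_width: 0.0433
finger_force: 72.7
```

Run:
```python
from h import *
from rig import manip
st=manip.read_state();print(st["tcp_pos"],rel(st,*dock(44,25,17)))
im=np.zeros((600,800,3),np.uint8)
for n,b,o in(("side",(295,135,395,235),0),("top",(270,150,330,225),400)):
    f=manip.grab_frame(n);pickle.dump(f,open(n+"3.pkl","wb"))
    k=4 if n=="side" else 6.6
    q=cv2.resize(f["img"][b[1]:b[3],b[0]:b[2]],None,fx=k,fy=k,interpolation=cv2.INTER_CUBIC);im[:q.shape[0],o:o+q.shape[1]]=q[:600,:400]
cv2.imwrite("pics/d1.png",np.clip(im[:,:,::-1].astype(float)*1.5,0,255).astype(np.uint8))
```

```text
[0.59495089 0.0689897  0.22620993] (array([-0.0003,  0.0006, -0.0021]), array([0.02, 0.03, 0.  ]))
```

View pics/d1.png

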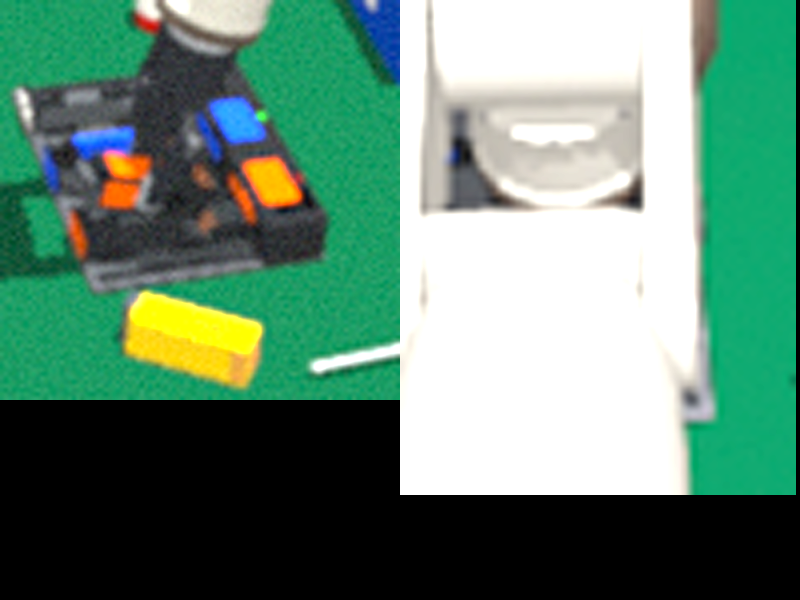

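The top view is blocked by the arm. The side view shows the pack over the orange bay, heel at (120,190) and toe near the contacts at (205,200). I'll go down and feel for contact.

Emit:
{"name": "apply_moves", "arguments": {"fingers": [-1,-1,-1,-1,-1,-1,-1], "travel": [[0,0,-0.005],[0,0,-0.01],[0,0,-0.015],[0,0,-0.019],[0,0,-0.022],[0,0,-0.022],[0,0,-0.022]], "angular": [[0,0,0],[0,0,0],[0,0,0],[0,0,0],[0,0,0],[0,0,0],[0,0,0]]}}

```text
t: 13.83
tcp_pos: [0.5949, 0.0694, 0.2034]
orientation: [[0.955, 0.066, -0.291], [0.063, -0.998, -0.021], [-0.291, 0.001, -0.957]]
ft_force: [-0.4, 0.3, -3.1]
grip_width: 0.0428
finger_force: 72.8
```

No contact yet with the toe about 4 mm above the floor, so it is between the guides and the lateral fit is good. Now I push towards the contacts.

Emit:
{"name": "apply_moves", "arguments": {"fingers": [-1,-1,-1,-1,-1,-1,-1,-1], "travel": [[0.002,0.0001,-0.001],[0.004,0.0003,-0.001],[0.006,0.0004,-0.001],[0.008,0.0005,-0.001],[0.01,0.0007,-0.001],[0.01,0.0007,-0.001],[0.01,0.0007,-0.001],[0.01,0.0007,-0.001]], "angular": [[0,0,0],[0,0,0],[0,0,0],[0,0,0],[0,0,0],[0,0,0],[0,0,0],[0,0,0]]}}

```text
t: 14.5
tcp_pos: [0.6047, 0.0701, 0.2026]
orientation: [[0.954, 0.066, -0.292], [0.062, -0.998, -0.021], [-0.292, 0.002, -0.956]]
ft_force: [-6.9, -1.0, -0.8]
grip_width: 0.0431
finger_force: 72.8
```

Emit:
{"name": "apply_moves", "arguments": {"fingers": [-1,-1,-1,-1,-1,-1,-1,-1], "travel": [[0.002,0.0001,0],[0.004,0.0003,0],[0.006,0.0004,0],[0.008,0.0005,-0.001],[0.01,0.0007,-0.001],[0.01,0.0007,-0.001],[0.01,0.0007,-0.001],[0.01,0.0007,-0.001]], "angular": [[0,0,0],[0,0,0],[0,0,0],[0,0,0],[0,0,0],[0,0,0],[0,0,0],[0,0,0]]}}

```text
t: 15.17
tcp_pos: [0.6146, 0.0708, 0.202]
orientation: [[0.954, 0.066, -0.292], [0.062, -0.998, -0.021], [-0.293, 0.002, -0.956]]
ft_force: [-10.5, -0.0, 4.2]
grip_width: 0.0429
finger_force: 73.6
```

Run:
```python
from h import *
from rig import manip
st=manip.read_state();print(st["tcp_pos"],st["ft_force"])
for a in((64,3,17),(66,1,14),(68,.5,8),(70,0,3),(70.5,0,0)):print(a,rel(st,*dock(*a)))
```

```text
[0.61456791 0.0707664  0.20197629] [-10.46093039  -0.01545081   4.24699039]
(64, 3, 17) (array([-0.    ,  0.0001,  0.0001]), array([ 0.02, -0.01, -0.  ]))
(66, 1, 14) (array([-0.008 , -0.0004, -0.0024]), array([ 0.06, -0.6 , -0.  ]))
(68, 0.5, 8) (array([-0.0258, -0.0016, -0.0054]), array([ 0.14, -1.8 , -0.  ]))
(70, 0, 3) (array([-0.04  , -0.0025, -0.0096]), array([ 0.2, -2.8, -0. ]))
(70.5, 0, 0) (array([-0.0491, -0.0031, -0.0125]), array([ 0.24, -3.4 , -0.  ]))
```

The block is pushed back about 14 mm: the spring force of 10.5 N and the geometry agree. I need about 16.5 mm, then to swing the heel down while holding that.

Run:
```python
from h import *
from rig import manip
st=manip.read_state()
for th,z in((17,2.5),(14,2.5),(11,2.5),(8,2),(5,2),(3,1.5),(0,1)):
    xt=70.5-(15-z)*np.tan(np.radians(th));print(th,round(xt,1),rel(st,*dock(xt,z,th)))
```

```text
17 66.7 (array([ 0.0027,  0.0003, -0.0004]), array([ 0.02, -0.01, -0.  ]))
14 67.4 (array([-0.0066, -0.0003, -0.0009]), array([ 0.06, -0.6 , -0.  ]))
11 68.1 (array([-0.0159, -0.0009, -0.0019]), array([ 0.1, -1.2, -0. ]))
8 68.7 (array([-0.0251, -0.0015, -0.0039]), array([ 0.14, -1.8 , -0.  ]))
5 69.4 (array([-0.0342, -0.0021, -0.0059]), array([ 0.18, -2.4 , -0.  ]))
3 69.8 (array([-0.0402, -0.0025, -0.0081]), array([ 0.2, -2.8, -0. ]))
0 70.5 (array([-0.0491, -0.0031, -0.0115]), array([ 0.24, -3.4 , -0.  ]))
```

Emit:
{"name": "apply_moves", "arguments": {"fingers": [-1,-1,-1,-1,-1,-1,-1,-1,-1,-1,-1], "travel": [[0.001,0.0001,0],[0.0027,0.0003,0],[0.0027,0.0003,0],[-0.002,0,-0.0005],[-0.0066,-0.0003,-0.0009],[-0.011,-0.0006,-0.0014],[-0.0159,-0.0009,-0.0019],[-0.0205,-0.0012,-0.003],[-0.0251,-0.0015,-0.0039],[-0.0251,-0.0015,-0.0039],[-0.0251,-0.0015,-0.0039]], "angular": [[0,0,0],[0,0,0],[0,0,0],[0.04,-0.3,0],[0.06,-0.6,0],[0.08,-0.9,0],[0.1,-1.2,0],[0.12,-1.5,0],[0.14,-1.8,0],[0.14,-1.8,0],[0.14,-1.8,0]]}}

```text
t: 16.08
tcp_pos: [0.589, 0.0691, 0.198]
orientation: [[0.988, 0.066, -0.139], [0.065, -0.998, -0.009], [-0.139, 0.0, -0.99]]
ft_force: [-11.8, -3.8, 2.5]
grip_width: 0.0431
finger_force: 73.5
```

Emit:
{"name": "apply_moves", "arguments": {"fingers": [-1,-1,-1,-1,-1,-1,-1,-1], "travel": [[-0.0045,-0.0003,-0.001],[-0.0091,-0.0006,-0.002],[-0.012,-0.0008,-0.003],[-0.0151,-0.001,-0.0042],[-0.0195,-0.0013,-0.006],[-0.024,-0.0016,-0.0076],[-0.024,-0.0016,-0.0076],[-0.024,-0.0016,-0.0076]], "angular": [[0.02,-0.3,0],[0.04,-0.6,0],[0.05,-0.8,0],[0.06,-1.0,0],[0.08,-1.3,0],[0.1,-1.6,0],[0.1,-1.6,0],[0.1,-1.6,0]]}}

```text
t: 16.75
tcp_pos: [0.5647, 0.0677, 0.1898]
orientation: [[0.998, 0.066, -0.001], [0.066, -0.998, -0.0], [-0.001, 0.0, -1.0]]
ft_force: [-12.1, -1.8, -1.5]
grip_width: 0.0428
finger_force: 73.1
```

Run:
```python
from h import *
from rig import manip
st=manip.read_state();print(st["tcp_pos"],st["ft_force"],rel(st,*dock(70.5,0,0)))
```

```text
[0.5647332  0.06766752 0.1897667 ] [-12.14597867  -1.81236945  -1.50955203] (array([ 0.0007,  0.    , -0.0003]), array([ 0.  , -0.01, -0.  ]))
```

It is flat and the block is held back 16–17 mm. Next I seat it on the floor and let the spring carry it back under the lip.

Emit:
{"name": "apply_moves", "arguments": {"fingers": [-1,-1,-1,-1,-1,-1], "travel": [[0,0,-0.0005],[0,0,-0.001],[0,0,-0.0015],[0,0,-0.002],[0,0,-0.002],[0,0,-0.002]], "angular": [[0,0,0],[0,0,0],[0,0,0],[0,0,0],[0,0,0],[0,0,0]]}}

```text
t: 17.25
tcp_pos: [0.5649, 0.0677, 0.1895]
orientation: [[0.998, 0.066, -0.001], [0.066, -0.998, -0.0], [-0.001, 0.0, -1.0]]
ft_force: [-27.8, -1.8, 29.3]
grip_width: 0.043
finger_force: 77.1
```

On the floor. I'll ease the press and slide back under the lip.

Emit:
{"name": "apply_moves", "arguments": {"fingers": [-1,-1,-1,-1,-1,-1,-1,-1,-1,-1], "travel": [[0,0,0.001],[0,0,0.0015],[-0.0015,-0.0001,0.0015],[-0.003,-0.0002,0.0015],[-0.0045,-0.0003,0.0015],[-0.006,-0.0004,0.0015],[-0.0075,-0.0005,0.0015],[-0.0085,-0.0006,0.0015],[-0.0085,-0.0006,0.0015],[-0.0085,-0.0006,0.0015]], "angular": [[0,0,0],[0,0,0],[0,0,0],[0,0,0],[0,0,0],[0,0,0],[0,0,0],[0,0,0],[0,0,0],[0,0,0]]}}

```text
t: 18.08
tcp_pos: [0.5568, 0.0671, 0.1896]
orientation: [[0.998, 0.066, -0.0], [0.066, -0.998, -0.0], [-0.0, 0.0, -1.0]]
ft_force: [-9.9, -1.2, 0.7]
grip_width: 0.0428
finger_force: 73.3
```

Emit:
{"name": "apply_moves", "arguments": {"fingers": [-1,-1,-1,-1,-1], "travel": [[-0.001,0,0],[-0.002,-0.0001,0],[-0.003,-0.0002,0],[-0.003,-0.0002,0],[-0.003,-0.0002,0]], "angular": [[0,0,0],[0,0,0],[0,0,0],[0,0,0],[0,0,0]]}}

```text
t: 18.5
tcp_pos: [0.5539, 0.0669, 0.1896]
orientation: [[0.998, 0.066, 0.0], [0.066, -0.998, -0.0], [0.0, 0.0, -1.0]]
ft_force: [-7.4, -0.3, -0.3]
grip_width: 0.0425
finger_force: 73.2
```

Emit:
{"name": "apply_moves", "arguments": {"fingers": [-1,-1,-1,-1,-1], "travel": [[-0.0007,0,0],[-0.0015,-0.0001,0],[-0.002,-0.0001,0],[-0.002,-0.0001,0],[-0.002,-0.0001,0]], "angular": [[0,0,0],[0,0,0],[0,0,0],[0,0,0],[0,0,0]]}}

```text
t: 18.92
tcp_pos: [0.5522, 0.0668, 0.1896]
orientation: [[0.998, 0.066, 0.001], [0.066, -0.998, 0.0], [0.001, 0.0, -1.0]]
ft_force: [-4.9, -0.6, -2.3]
grip_width: 0.0427
finger_force: 72.7
```

It's at the front wall, since the spring force on the gripper is easing. I'll release and lift away.

Emit:
{"name": "apply_moves", "arguments": {"fingers": [0.3,0.3,0.3,0.3,0.3,0.3,0.3], "travel": [[0,0,0],[0,0,0],[0,0,0],[0,0,0],[0,0,0],[0,0,0],[0,0,0]], "angular": [[0,0,0],[0,0,0],[0,0,0],[0,0,0],[0,0,0],[0,0,0],[0,0,0]]}}

```text
t: 19.5
tcp_pos: [0.5524, 0.0668, 0.1898]
orientation: [[0.998, 0.066, 0.003], [0.066, -0.998, 0.0], [0.003, 0.0, -1.0]]
ft_force: [0.9, 0.4, -0.1]
grip_width: 0.0559
finger_force: 0.0
```

Emit:
{"name": "apply_moves", "arguments": {"fingers": [0.3,0.3,0.3,0.3,0.3,0.3,0.3,0.3,0.3,0.3,0.3,0.3,0.3,0.3,0.3,0.3,0.3,0.3], "travel": [[0,0,0.01],[0,0,0.02],[0,0,0.04],[0,0,0.06],[0,0,0.08],[0,0,0.1],[0,-0.03,0.12],[0,-0.06,0.13],[0,-0.09,0.13],[-0.02,-0.12,0.13],[-0.04,-0.15,0.13],[-0.06,-0.18,0.13],[-0.08,-0.21,0.13],[-0.1,-0.24,0.13],[-0.12,-0.27,0.13],[-0.14,-0.3,0.13],[-0.14,-0.3,0.13],[-0.14,-0.3,0.13]], "angular": [[0,0,0],[0,0,0],[0,0,0],[0,0,0],[0,0,0],[0,0,0],[0,0,0],[0,0,0],[0,0,0],[0,0,0],[0,0,0],[0,0,0],[0,0,0],[0,0,0],[0,0,0],[0,0,0],[0,0,0],[0,0,0]]}}

```text
t: 21.0
tcp_pos: [0.4114, -0.2345, 0.3209]
orientation: [[0.998, 0.062, 0.003], [0.062, -0.998, -0.001], [0.003, 0.001, -1.0]]
ft_force: [0.8, 1.4, -0.7]
grip_width: 0.0557
finger_force: 0.0
```

Run:
```python
from h import *
from rig import manip
im=np.zeros((400,800,3),np.uint8)
for n,b,o in(("side",(295,135,395,235),0),("top",(220,140,320,240),400)):
    f=manip.grab_frame(n)
    im[:,o:o+400]=cv2.resize(f["img"][b[1]:b[3],b[0]:b[2]],(400,400),interpolation=cv2.INTER_CUBIC)
    if n=="top":
        for nm,lo,hi,bx in(("o",(5,150,90),(20,255,255),(280,176,315,208)),("b",(100,120,90),(125,255,255),(255,180,287,208))):
            m=mask(f,bx,lo,hi);k,l,s_,ce=cv2.connectedComponentsWithStats(m)
            i=1+s_[1:,4].argmax();print(nm,s_[i],onz(f,*ce[i],.044))
cv2.imwrite("pics/f1.png",np.clip(im[:,:,::-1].astype(float)*1.4,0,255).astype(np.uint8))
print(manip.read_state()["t"])
```

```text
o [293 187  12  20 208] [0.54994783 0.06736874 0.044     ]
b [265 189  14  19 213] [0.54408536 0.17056132 0.044     ]
21.1
```

View pics/f1.png

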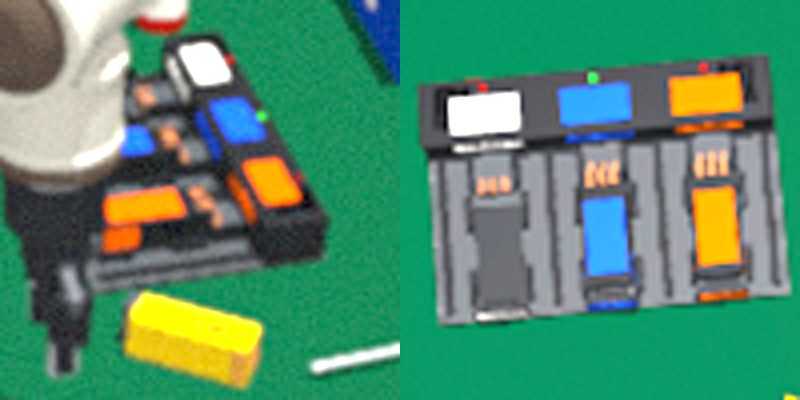

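The pack lies in the orange bay just as the blue one does in its own: label centre 126 mm ahead of the housing label against 125 mm. The orange LED at crop (703,68) still looks red, so I'll check that the pack is flat and look at the LED before handing in.

Run:
```python
from h import *
from rig import manip
t=manip.grab_frame("top");s=manip.grab_frame("side")
def c(f,bx):
    m=mask(f,bx,(5,150,90),(20,255,255));k,l,s_,ce=cv2.connectedComponentsWithStats(m);i=1+s_[1:,4].argmax()
    p=np.argwhere(l==i)[:,::-1];r=cv2.boxPoints(cv2.minAreaRect(p.astype(np.float32)));return ce[i],r
def tri(a,b):
    o1,d1=ray(t,*a);o2,d2=ray(s,*b);x=np.linalg.lstsq(np.c_[d1,-d2],o2-o1,rcond=None)[0];return (o1+d1*x[0]+o2+d2*x[1])/2
ct,rt=c(t,(280,176,315,208));cs,rs=c(s,(310,178,345,192));print("label centre",tri(ct,cs),cs,rs.round(1))
# expected corners of a flat label (72x45 approx by size) in side view: project flat centre line
print("proj flat centre",proj(s,onz(t,*ct,.044)))
h=t["img"][154:162,:]
for x0,x1 in((236,245),(264,272),(290,300)):
    q=h[:,x0:x1].reshape(-1,3).astype(int);print(q[(q.max(1)-q.min(1)).argmax()], q[(q[:,1]-q[:,0]).argmax()])
```

```text
label centre [0.55051589 0.06749819 0.04115743] [330.31788079 186.57615894] [[320.2 184.3]
 [340.  181. ]
 [341.3 188.9]
 [321.5 192.2]]
proj flat centre [330.20516749 186.00188966]
[174  45  42] [  0 112  73]
[ 33 225  79] [ 33 225  79]
[255 134   0] [  6 105  69]
```

The label centre matches a flat, seated pack to within 0.6 px in the side view, and the pack is against the front wall. I'm handing it in.

```bash
python3 -c "
from rig import manip
print(manip.close_job())"
```

```text
the job is handed in; nothing more can be done
None
```

I put the orange pack in the orange bay toe first, with its heel under the lip, released it and handed the job in at about 21 s; it lies flat against the front wall like the docked blue pack, though the bay's LED still looked red where the blue bay's is green.

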